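# Lever open the master case and take out the wrongly packed block

## Robot

A 7-joint arm with a two-finger parallel gripper is mounted at the origin on the work surface. World frame = base frame: x ahead of the robot, y to its left, z up, the work surface at z = 0. Lengths are in m, angles in rad, forces in N, time in s.
With the tool pointing down it reaches from about 0.425 to 0.95 m from the base axis. Payload 4.7 kg.
Tool frame: the origin (TCP) lies on the centre line of the jaws, within the pads' length; the fingertips stand 25 mm ahead of it and the grasp point (between the pads) lies 6 mm ahead of it; z points along the fingers, y is the line along which they close (so a half turn about z gives the same grasp; the last joint's range is limited). The gripper opens to 87 mm and grips with 3 to 60 N. Pads are 19 mm wide; open, the fingers measure 117 mm over their backs; the gripper's body (75 mm by 190 mm) begins 51 mm behind the grasp point.
Start: joints at [-1.342, 0.469, -0.049, 1.532, 0.024, 1.141, -0.082], TCP at [0.172, 0.653, 0.248] pointing down, gripper open.
Joint ranges: [-2.59, 2.59], [-0.33, 1.99], [-1.39, 1.29], [0.1, 2.45], [-1.04, 4.18], [0.21, 1.99], [-2.66, 2.66]. Speed limits (rad/s): [2.57, 2.57, 3.14, 3.14, 3.14, 3.14, 3.14].

## Interface

Orientations are given as a unit quaternion [w, x, y, z].
In Python, from plant import * gives the robot as it stands.
- The arm moves only by the shell command python3 -m jog 'ROWS'. ROWS is JSON, a list of rows, each a list of 7 numbers: the shift along the tool's x, y, z in mm, then the turn, a rotation vector about the tool's x, y, z in units of 8 degrees (1.0 is 8 degrees), then the opening in per cent of the stroke, from 0 (shut) to 100 (fully open). A call has 1 to 12 rows; each row shifts and turns the commanded pose from where the row before left it, along the tool's axes as they then stand; what a row does not reach is not made up. A row lasts 1/10 s, in which the tool goes at most 50 mm and 8.59 degrees, less where a joint would pass 70% of its speed; a pose out of reach is approached as far as the arm can. A call with a gripper value outside its range is refused whole. The fingers move at their own pace and stop on an object; the grip force is fixed at half the most. Time passes only in rows, so rows that do not move let the fingers close. It gives the time, the measured TCP pose, the force, the opening and the grip force at its end, in the units of the state.
- get_state(): the state, without advancing time (a new reading comes with each control period).
- camera(name): name is "side" or "top"; returns the picture (480x640x3 uint8, red, green, blue); there is no depth.
- camera_params(name): a dict with "camera_matrix" (3x3 intrinsics, pixels), "eye" and "orientation" of the camera in the world. Camera axes: x right, y down, z forward; pixel columns grow to the right and rows downward; lengths in m; the calibration is good to about 2 mm. A picture is of the moment at which its call begins. camera_params takes no time and is no camera call.
- job_done(): hands the job in; it is judged then, once.
The state is a dict: "clock": time; "joint_pos": joint angles; "qd": joint speeds; "joint_efforts": joint torques, N m; "position": TCP position; "orientation": TCP orientation; "wrist_force": force on the tool from outside, world axes, zero at the start; "ft_torque": the same for the moment, N m; "grip_width": opening from 0.0 (shut) to 1.0 (fully open); "grasp_force": force on a finger pad.
Only numpy, scipy, OpenCV 4.12 (cv2) and the standard library are available. Lean on these libraries where they do the work, as an engineer would, in place of code of your own. Each camera call takes 0.05 s, during which the arm holds its last target. There are 200 camera calls.

## Task

Using the thin steel blade, lever up the tight lid of the grey master case at the slot in its front ledge, without forcing it and without lifting the lid with the fingers, and swing it open until it stands past upright. The case is meant for round masters only: take out the one square block, stand it upright in the low grey tray, leave the two round masters standing where they are, and lay the blade tool back flat on the black pad. Leave everything else on the bench where it is.

Things in the scene. Friction and masses are not known exactly. Their poses are not given: they have to be found in the camera images.
- case: Grey case fixed to the bench. Origin: centre of its underside; x points from front to hinge, z up. Body 140 mm deep (x -70 to 70), 244 wide, walls 8 thick, rim 78 high; the shut lid lies on the rim (top at 86). A solid ledge in front (x -95 to -70, full width) is level with the lid, so the lid's edge cannot be gripped. A slot in the ledge leads under the lid
- lid (a joint): Lid angle: 0 shut, 1.57 upright, 1.9 fully open. Aluminium plate 140 x 244 x 8 mm, about 0.2 kg, hinged along the case's far rim (case x 70, z 78 mm). Stiff hinge: it stays where it is left and takes about 2 to 4 N to lift near the front edge. A rib 7 mm deep, 6 mm thick crosses its underside 33 mm behind the front edge: a blade pushed in through the slot stops there
- lid_edge (a point): Middle of the lid's front edge, at half its thickness; moves with the lid
- slot (a point): Middle of the slot floor's front edge, on the ledge's front face (case x -95, y 0, z 70 mm): the edge on which a blade levers. Axes as the case's. The slot is 30 mm wide, open at the top, and runs level along case x through ledge and front wall (x -95 to -62) and on under the lid; 8 mm of free height remain between its floor and the shut lid
- bays (a point): Centre of the case's inner floor (case z = 6 mm), axes as the case's. Two dividers 15 mm high make three bays, centred at case x -12, y -68, 0 and +68 mm. Each holds one 60 mm tall steel part standing upright (top at case z 66, below the slot floor): two round masters and one square block, in any order
- tool: Loose blade tool, 0.2 kg, flat on the black pad. Wooden handle 110 mm long (x), 22 wide (y), 34 high (z); origin at the centre of the handle's underside. From the handle's +x end a rigid straight steel blade runs on along x: 80 mm long (x 55 to 135), 20 wide (y), 3 thick (last 6 mm: 2 thick), at half the handle's height (z 17)
- tool_grip (a point): Point inside the handle near the tool's centre of mass, 35 mm behind the handle's front end, 115 mm behind the blade's tip, 17 mm above the underside
- tool_tip (a point): Middle of the blade's tip
- pad: Black rubber pad fixed on the bench, 250 x 120 x 6 mm, origin at the centre of its underside, x along its length
- block: Wrongly packed: square steel block 36 x 36 x 60 mm (z up), 0.3 kg, sides parallel to the case's; origin at the centre of its underside. It stands in one of the bays, at least 27 mm clear of walls and other parts along case y
- master_a: Round steel master, 40 mm diameter with a 34 mm waist at half height, 60 mm tall; origin at the centre of its underside. Belongs in the case
- master_b: The other round master, same as master_a
- tray: Low open grey plastic tray fixed on the bench, 140 x 130 mm (x, y), walls 18 mm high and 4 mm thick, floor 4 mm thick; origin at the centre of its underside
- piston: Bystander: aluminium piston, 56 mm diameter, 58 mm tall, standing
- ring_gauge: Bystander: flat steel ring gauge, 76 mm outside, 22 mm high
- oil: Bystander: white plastic oil bottle, 60 mm diameter, 95 mm tall
Things that resemble listed ones, but are neither listed nor needed, are in the scene too. Of the things that look like the tool, the larger one is meant. Of the things that look like the tray, the smaller one is meant.

How it is judged:
On the way, in this order (a step that is already met when the one before it is completed fails the run):
1. the lid is levered up with the blade (above 0.1 rad, resting on the blade) (value of joint lid above 0.1 rad and contact force between tool and lid above 0.3 N), for 0.1 s.
2. the lid is swung past upright (above 1.58 rad) (value of joint lid above 1.58 rad), for 0.2 s.
3. the square block stands in the tray (x of block in the frame of tray between -0.055 and 0.055 m and y of block in the frame of tray between -0.05 and 0.05 m and z of block in the frame of tray below 0.012 m and angle between block's own z axis and vertical below 0.15 rad and linear speed of block below 0.03 m/s), for 0.2 s.
At the end, for the whole second after the job is handed in: Lid open past upright (over 1.58 rad); block upright (0.15 rad) and at rest on the tray floor; both masters upright on the case floor within 20 mm of their starts; tool at rest, flat on the pad, handle centre within 110 mm along and 60 mm across of the pad centre (all of step 3 and value of joint lid above 1.58 rad and z of each of master_a, master_b in the frame of case below 0.012 m and angle between each of master_a, master_b's own z axis and vertical below 0.15 rad and distance of each of master_a, master_b from where it was at the start of the episode below 0.02 m and x of tool in the frame of pad between -0.11 and 0.11 m and y of tool in the frame of pad between -0.06 and 0.06 m and z of tool in the frame of pad below 0.024 m and angle between tool's own x axis and vertical between 1.45 and 1.69 rad and linear speed of tool below 0.03 m/s); the robot touches nothing.
It fails at once if the lid is lifted with the fingers or the arm instead of the blade (touched while below 0.1 rad open but off its seat) (value of joint lid between 0.02 and 0.1 rad and contact force between any of the fingers, the arm and lid above 1 N).
It fails at once if the lid is forced (over 40 N between blade tool and lid) (contact force between tool and lid above 40 N).
It fails at once if a bystander is moved more than 30 mm (distance of any of piston, ring_gauge, oil from where it was at the start of the episode above 0.03 m).
It also fails if it takes over 64 s, if anything falls off the work surface, if the arm or the gripper's body presses on something with over 40 N, if the wrist force passes 120 N, or if a joint passes its speed limit or range.

## Working session

There is one attempt and no reset: what is moved stays moved. The work goes in short steps, Python scripts to look and compute and a shell command to move; the robot and the scene stay as the last step left them, time stands still between calls to the robot, and variables do not carry over. Pictures are saved under pics/ and viewed, at most 10 in all, crops included, and the job is handed in when it is done.

```bash
ls; mkdir -p pics; python3 - <<'E'
from plant import *
import cv2
for n in("side","top"):
    im=camera(n); cv2.imwrite(f"pics/{n}0.png",im[:,:,::-1]); print(n,camera_params(n))
print(get_state())
E
```

```text
pics
side {'camera_matrix': array([[541.73966619,   0.        , 322.62032942],
       [  0.        , 541.73966619, 244.59559843],
       [  0.        ,   0.        ,   1.        ]]), 'eye': array([ 0.28766314, -0.93139034,  0.88407562]), 'orientation': array([-0.4001004 ,  0.90907714, -0.1038326 ,  0.05212682])}
top {'camera_matrix': array([[441.47715176,   0.        , 325.2475441 ],
       [  0.        , 441.47715176, 233.48239433],
       [  0.        ,   0.        ,   1.        ]]), 'eye': array([ 0.39126473, -0.05569096,  0.85998247]), 'orientation': array([ 0.05070761, -0.70035238,  0.7102776 , -0.04940665])}
{'clock': 0.1, 'joint_pos': array([-1.34191274,  0.46936472, -0.04858157,  1.53357695,  0.02410479,
        1.14100863, -0.08231796]), 'qd': array([-0.00027514, -0.00236547, -0.00023768, -0.00222171,  0.00072247,
       -0.00114338,  0.00017682]), 'joint_efforts': array([ 2.63852680e-04, -5.09169173e+01, -8.14490137e-02, -2.36828703e+01,
       -6.15378935e-02,  3.44020687e-02,  6.14719693e-05]), 'position': array([0.1719506 , 0.65221419, 0.2466006 ]), 'orientation': array([-7.77522212e-05,  1.28534579e-01,  9.91704632e-01, -8.82548959e-04]), 'wrist_force': array([-0.44675391,  0.22797941,  0.16173134]), 'ft_torque': array([ 0.02323076,  0.03957815, -0.02010108]), 'grasp_force': 0.0, 'grip_width': 1.0041907910368533}
```

View pics/top0.png

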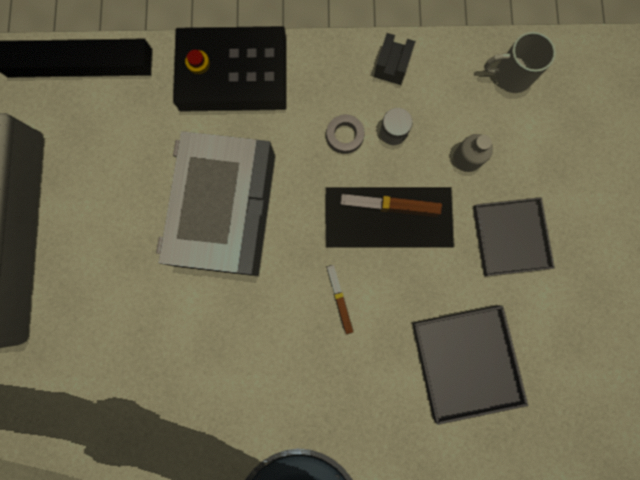

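View pics/side0.png

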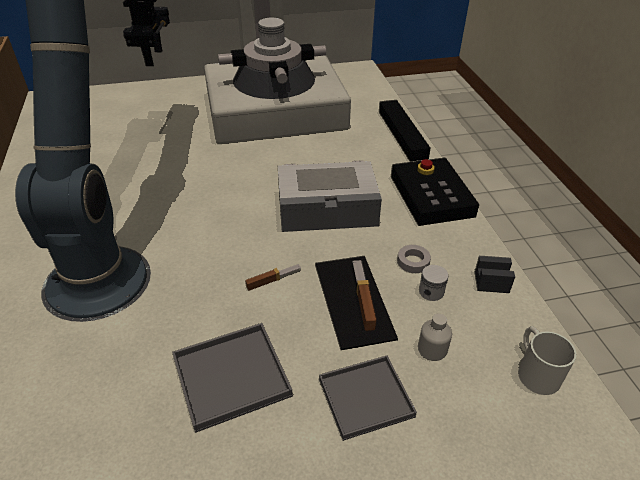

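The top view shows the case at (215,203), its slot facing right at (258,199). The tool lies on the black pad with its handle at (412,206) and tip at (341,200). The smaller tray is at (512,237). I'll enlarge these for corner readings.

```bash
python3 - <<'E'
import cv2,numpy as np
im=cv2.imread("pics/top0.png")
def crop(x0,y0,w,h,s):
    c=cv2.resize(im[y0:y0+h,x0:x0+w],None,fx=s,fy=s,interpolation=cv2.INTER_CUBIC)
    for i in range(0,w,10):
        cv2.line(c,(i*s,0),(i*s,5),(0,0,255),1); 
        if i%20==0: cv2.putText(c,str(x0+i),(i*s,15),0,.35,(0,0,255))
    for i in range(0,h,10):
        cv2.line(c,(0,i*s),(5,i*s),(0,0,255),1); cv2.putText(c,str(y0+i),(7,i*s+4),0,.35,(0,0,255))
    return c
a=crop(155,125,130,150,4); b=crop(320,180,130,70,4)
cv2.imwrite("pics/c1.png",cv2.convertScaleAbs(a,alpha=1.3)); 
t=crop(320,180,240,100,3); cv2.imwrite("pics/c2.png",cv2.convertScaleAbs(t,alpha=1.5))
E
```

```text
(no output)
```

View pics/c1.png

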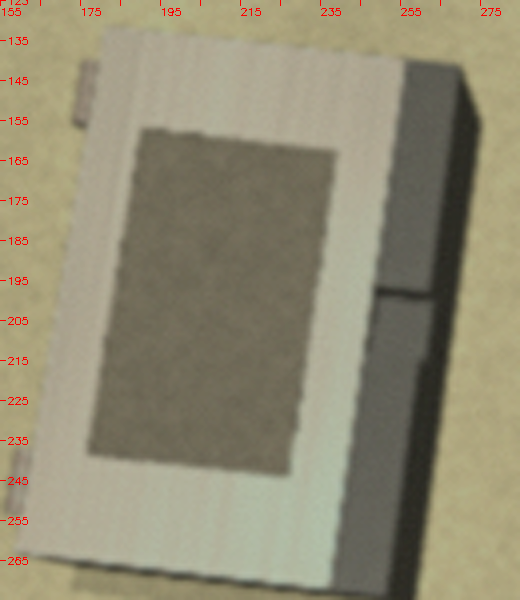

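View pics/c2.png

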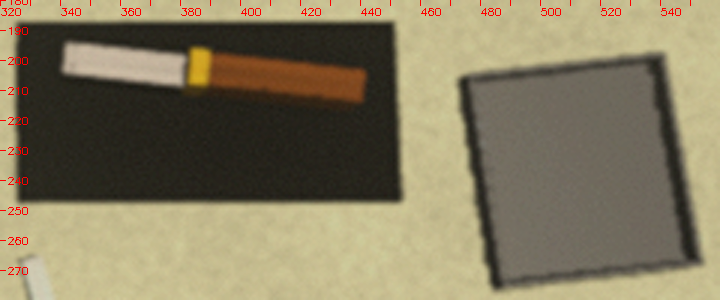

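c1 gives the lid-top corners at (181,132), (256,140), (160,263) and (238,272), and the ledge front corners at (270,141.5) and (252,274). c2 shows the tool pointing left with its tip at (341,199) and rear end at (441,209). It also shows the tray corners at (473,206), (541,198), (554,268) and (485,276). Next I'll fit the poses.

```bash
cat > h.py <<'E'
from plant import *
import numpy as np
from scipy.spatial.transform import Rotation as R
from scipy.optimize import least_squares
def proj(n,P):
    c=camera_params(n); q=c["orientation"]; M=R.from_quat(np.r_[q[1:],q[0]]).as_matrix()
    p=(np.atleast_2d(P)-c["eye"])@M; uv=p@np.array(c["camera_matrix"]).T
    return uv[:,:2]/uv[:,2:]
def world(pose,L):   # pose x,y,yaw ; L local mm
    L=np.atleast_2d(L)/1000.; c,s=np.cos(pose[2]),np.sin(pose[2])
    return np.c_[pose[0]+c*L[:,0]-s*L[:,1],pose[1]+s*L[:,0]+c*L[:,1],L[:,2]]
def fit(n,L,uv,p0):
    r=least_squares(lambda p:(proj(n,world(p,L))-uv).ravel(),p0); return r.x,np.sqrt(np.mean(r.fun**2))
def Rt(yaw,pitch=0):
    """gripper orientation: z down, gripper x along tool heading yaw, blade tip raised by pitch(deg)"""
    c,s=np.cos(yaw),np.sin(yaw); x=np.array([c,s,0]); z=np.array([0,0,-1.]); 
    p=np.radians(pitch); X=x*np.cos(p)-z*np.sin(p); Z=z*np.cos(p)+x*np.sin(p)
    return R.from_matrix(np.c_[X,np.cross(Z,X),Z])
def rows(tp,tR,n,g,p0=None,R0=None):
    s=get_state(); q=s["orientation"]
    if p0 is None: p0=s["position"]; R0=R.from_quat(np.r_[q[1:],q[0]])
    rv=(R0.inv()*tR).as_rotvec(); d=(np.array(tp)-p0)/n
    out=[]
    for i in range(n):
        Ri=R0*R.from_rotvec(rv*i/n)
        out.append([*np.round(Ri.inv().apply(d)*1000,1).tolist(),*np.round(np.degrees(rv)/n/8,2).tolist(),g])
    print(out)
E
python3 - <<'E'
from h import *
case,e=fit("top",[[70,-122,86],[-70,-122,86],[70,122,86],[-70,122,86],[-95,-122,86],[-95,122,86]],
 [[180.75,132],[256.25,139.75],[160,263.25],[238,271.75],[270,141.5],[251.75,274.25]],[.4,.2,1.6]);print("case",case.round(4),e)
tool,e=fit("top",[[135,0,24],[-55,0,40],[55,0,40]],[[341.2,199.3],[441.2,208.3],[382.7,202.3]],[.45,-.2,1.6]);print("tool",tool.round(4),e)
tray,e=fit("top",[[70,65,18],[70,-65,18],[-70,-65,18],[-70,65,18]],[[473.3,205.7],[541,198],[554.3,267.7],[485,276]],[.4,-.4,.1]);print("tray",tray.round(4),e)
pad,e=fit("top",[[125,60,6],[-125,60,6],[-125,-60,6],[125,-60,6]],[[325.7,247],[454,246.7],[451,187.3],[326,187.3]],[.4,-.2,1.6]);print("pad",pad.round(4),e)
print("slot",world(case,[-95,0,70]), "sidepix", proj("side",world(case,[[-95,0,70],[-95,-122,86],[-95,122,86]])).round(1), proj("side",world(tool,[[135,0,24],[-55,0,40]])).round(1))
yaw=tool[2]
for a in (yaw,):
    print(Rt(a).as_matrix().round(2))
E
```

```text
case [0.5645 0.1528 1.4465] 0.46974429124105815
tool [ 0.5599 -0.22    1.446 ] 0.24406905837779172
tray [ 0.5005 -0.4165  0.1008] 0.859725553676067
pad [ 0.5445 -0.1809  1.5579] 0.37103963490156117
slot [[0.55277413 0.05850717 0.07      ]] sidepix [[331.  207.4]
 [381.4 199.2]
 [280.1 205.1]] [[356.  260.4]
 [370.9 320.2]]
[[ 0.12  0.99  0.  ]
 [ 0.99 -0.12  0.  ]
 [ 0.    0.   -1.  ]]
```

```bash
python3 - <<'E'
from h import *
tool=[0.5599,-0.22,1.446]; g=world(tool,[36,0,0])[0]; print(g)
g[2]=.15; rows(g,Rt(1.446),20,100)
E
```

```text
[ 0.56438102 -0.18427997  0.        ]
[[-29.6, -35.4, 4.9, -0.0, 0.0, 0.51, 100], [-32.1, -33.2, 4.9, -0.0, 0.0, 0.51, 100], [-34.4, -30.8, 4.9, -0.0, 0.0, 0.51, 100], [-36.5, -28.3, 4.9, -0.0, 0.0, 0.51, 100], [-38.5, -25.6, 4.9, -0.0, 0.0, 0.51, 100], [-40.2, -22.7, 4.9, -0.0, 0.0, 0.51, 100], [-41.7, -19.8, 4.9, -0.0, 0.0, 0.51, 100], [-43.1, -16.7, 4.9, -0.0, 0.0, 0.51, 100], [-44.1, -13.6, 4.9, -0.0, 0.0, 0.51, 100], [-45.0, -10.4, 4.9, -0.0, 0.0, 0.51, 100], [-45.6, -7.1, 4.9, -0.0, 0.0, 0.51, 100], [-46.0, -3.9, 4.8, -0.0, 0.0, 0.51, 100], [-46.2, -0.5, 4.8, -0.0, 0.0, 0.51, 100], [-46.1, 2.8, 4.8, -0.0, 0.0, 0.51, 100], [-45.8, 6.1, 4.8, -0.0, 0.0, 0.51, 100], [-45.2, 9.4, 4.8, -0.0, 0.0, 0.51, 100], [-44.5, 12.6, 4.8, -0.0, 0.0, 0.51, 100], [-43.4, 15.7, 4.8, -0.0, 0.0, 0.51, 100], [-42.2, 18.8, 4.8, -0.0, 0.0, 0.51, 100], [-40.7, 21.8, 4.8, -0.0, 0.0, 0.51, 100]]
```

```bash
python3 -m jog '[[-10,-32,-15,0,0,0,100],[-10,-32,-15,0,0,0,100],[-10,-32,-15,0,0,0,100],[-10,-32,-15,0,0,0,100],[-10,-32,-15,0,0,0,100],[-10,-32,-15,0,0,0,100]]'; python3 - <<'E'
from h import *
tool=[0.5599,-0.22,1.446]; g=world(tool,[36,0,0])[0]
g[2]=.11; rows(g,Rt(1.446),18,100)
E
```

```text
clock: 0.7
position: [0.181, 0.4501, 0.3377]
orientation: [-0.0, 0.129, 0.992, -0.0]
wrist_force: [0.1, -0.3, 0.5]
grip_width: 1.003
grasp_force: 0.0
[[-29.6, -28.6, 12.7, -0.0, 0.0, 0.57, 100], [-31.8, -26.2, 12.7, -0.0, 0.0, 0.57, 100], [-33.8, -23.6, 12.7, -0.0, 0.0, 0.57, 100], [-35.5, -20.8, 12.7, -0.0, 0.0, 0.57, 100], [-37.1, -17.9, 12.7, -0.0, 0.0, 0.57, 100], [-38.4, -14.9, 12.7, -0.0, 0.0, 0.57, 100], [-39.5, -11.8, 12.7, -0.0, 0.0, 0.57, 100], [-40.3, -8.6, 12.7, -0.0, 0.0, 0.57, 100], [-40.8, -5.3, 12.7, -0.0, 0.0, 0.57, 100], [-41.1, -2.1, 12.7, -0.0, 0.0, 0.57, 100], [-41.2, 1.2, 12.7, -0.0, 0.0, 0.57, 100], [-40.9, 4.5, 12.7, -0.0, 0.0, 0.57, 100], [-40.4, 7.7, 12.7, -0.0, 0.0, 0.57, 100], [-39.7, 10.9, 12.6, -0.0, 0.0, 0.57, 100], [-38.7, 14.1, 12.6, -0.0, 0.0, 0.57, 100], [-37.4, 17.1, 12.6, -0.0, 0.0, 0.57, 100], [-36.0, 20.1, 12.6, -0.0, 0.0, 0.57, 100], [-34.2, 22.9, 12.6, -0.0, 0.0, 0.57, 100]]
```

```bash
python3 -m jog '[[-30,-29,12,0,0,0.57,100],[-32,-26,12,0,0,0.57,100],[-34,-24,12,0,0,0.57,100],[-35,-21,12,0,0,0.57,100],[-37,-18,12,0,0,0.57,100],[-38,-15,12,0,0,0.57,100],[-39,-12,12,0,0,0.57,100],[-40,-9,12,0,0,0.57,100],[-41,-5,12,0,0,0.57,100],[-41,-2,12,0,0,0.57,100],[-41,1,12,0,0,0.57,100],[-41,4,12,0,0,0.57,100]]' | tail -6 ; python3 -m jog '[[-40,8,12,0,0,0.57,100],[-40,11,12,0,0,0.57,100],[-39,14,12,0,0,0.57,100],[-37,17,12,0,0,0.57,100],[-36,20,12,0,0,0.57,100],[-34,23,12,0,0,0.57,100],[0,0,0,0,0,0,100]]'; python3 - <<'E'
from h import *
import cv2
tool=[0.5599,-0.22,1.446]; g=world(tool,[36,0,0])[0]
g[2]=.11; rows(g,Rt(1.446),1,100); g[2]=.036; rows(g,Rt(1.446),3,100)
im=camera("top")[:,:,::-1]; cv2.imwrite("pics/t2.png",cv2.resize(im[160:280,300:480],None,fx=4,fy=4,interpolation=cv2.INTER_CUBIC))
E
```

```text
clock: 1.9
position: [0.4361, 0.0273, 0.1931]
orientation: [-0.0, 0.571, 0.821, 0.0]
wrist_force: [0.9, 0.5, 0.2]
grip_width: 0.999
grasp_force: 0.0
clock: 2.6
position: [0.5651, -0.1871, 0.1198]
orientation: [0.001, 0.75, 0.661, -0.002]
wrist_force: [-1.7, 0.7, 0.4]
grip_width: 1.003
grasp_force: 0.0
[[2.8, -1.0, 9.8, -0.01, 0.04, -0.01, 100]]
[[1.0, -0.3, 27.9, -0.0, 0.01, -0.0, 100], [1.0, -0.3, 27.9, -0.0, 0.01, -0.0, 100], [1.0, -0.3, 27.9, -0.0, 0.01, -0.0, 100]]
```

View pics/t2.png

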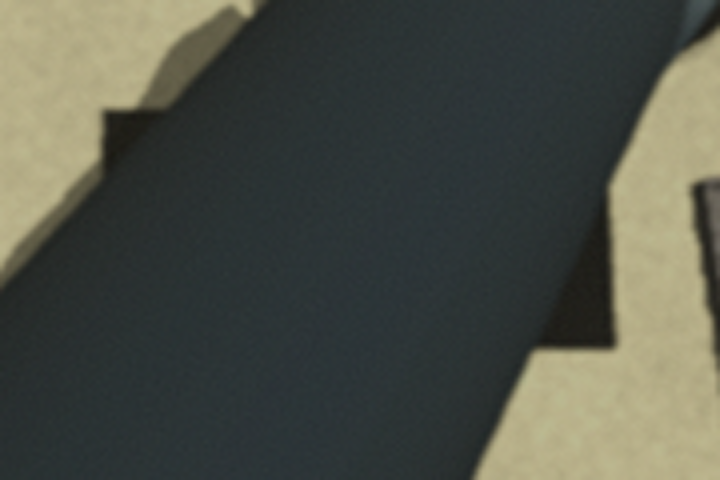

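The arm hides the tool from the top camera, so I'll go down using the fit and check with the side camera.

```bash
python3 -m jog '[[1,0,28,0,0,0,60],[1,0,28,0,0,0,60],[1,0,27,0,0,0,60],[0,0,0,0,0,0,60]]'; python3 - <<'E'
from h import *
import cv2
tool=[0.5599,-0.22,1.446]; g=world(tool,[36,0,0])[0]
g[2]=.036; rows(g,Rt(1.446),1,100)
im=camera("side")[:,:,::-1]; cv2.imwrite("pics/s2.png",cv2.resize(im[170:370,260:460],None,fx=3,fy=3,interpolation=cv2.INTER_CUBIC))
E
```

```text
clock: 3.05
position: [0.5621, -0.1757, 0.0356]
orientation: [-0.004, 0.747, 0.665, -0.002]
wrist_force: [-0.4, 1.2, 0.3]
grip_width: 0.722
grasp_force: 0.0
[[-8.3, 3.3, -0.4, -0.05, -0.02, 0.06, 100]]
```

View pics/s2.png

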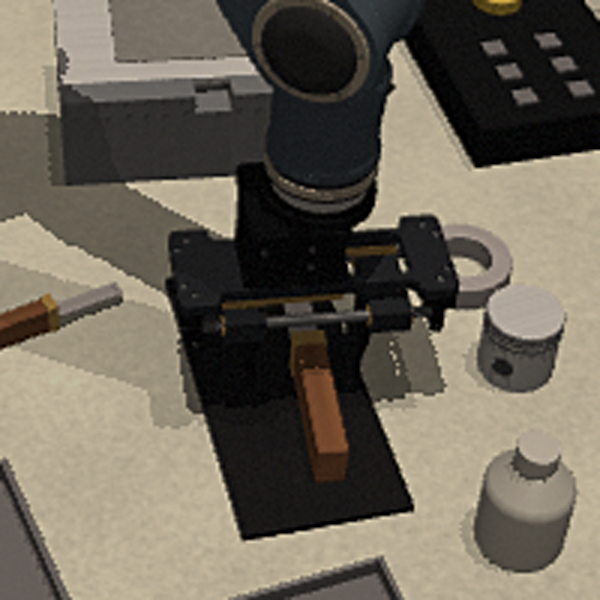

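```bash
python3 -m jog '[[-9,2,0,0,0,0,60],[0,0,0,0,0,0,60],[0,0,0,0,0,0,0],[0,0,0,0,0,0,0],[0,0,0,0,0,0,0],[0,0,0,0,0,0,0],[0,0,0,0,0,0,0],[0,0,0,0,0,0,0]]'; python3 - <<'E'
from h import *
tool=[0.5599,-0.22,1.446]; g=world(tool,[36,0,0])[0]
g[2]=.036; rows(g,Rt(1.446),1,100)
print(proj("side",world(tool,[[55,0,40],[43,0,40]])))
E
```

```text
clock: 3.9
position: [0.5657, -0.1876, 0.0385]
orientation: [-0.0, 0.748, 0.664, 0.0]
wrist_force: [-0.6, 0.9, 1.0]
grip_width: 0.252
grasp_force: 29.9
[[3.2, -1.7, 2.5, -0.0, -0.0, 0.04, 100]]
[[362.11328256 280.73087664]
 [363.01656903 284.77148171]]
```

```bash
cat >> h.py <<'E'
TIP=np.array([102,0,15.5])/1000; CASE=[0.5645,0.1528,1.4465]
def tipat(L,pitch=0,dyaw=0):   # tool tip at case-frame point L (mm), blade pitched up
    r=Rt(CASE[2]+dyaw,pitch); return world(CASE,L)[0]-r.apply(TIP), r
def tipnow():
    s=get_state(); q=s["orientation"]; r=R.from_quat(np.r_[q[1:],q[0]]); p=s["position"]+r.apply(TIP)
    d=p-[CASE[0],CASE[1],0]; c,sn=np.cos(CASE[2]),np.sin(CASE[2])
    print("tip case mm",(1000*np.array([c*d[0]+sn*d[1],-sn*d[0]+c*d[1],d[2]])).round(1),"blade pitch",np.degrees(np.arcsin(r.as_matrix()[2,0])).round(1),"force",s["wrist_force"].round(1),"t",s["clock"])
E
python3 -m jog '[[0,0,-25,0,0,0,0],[0,0,-30,0,0,0,0],[0,0,-20,0,0,0,0],[0,0,0,0,0,0,0]]'; python3 - <<'E'
from h import *
tipnow(); rows(*tipat([-125,0,74]),4,0)
E
```

```text
clock: 4.3
position: [0.5674, -0.1886, 0.1158]
orientation: [0.002, 0.748, 0.664, 0.002]
wrist_force: [-0.0, 0.9, -2.4]
grip_width: 0.252
grasp_force: 29.9
tip case mm [-236.4  -44.8  100.3] blade pitch -0.0 force [-0.   0.9 -2.4] t 4.3
[[27.9, -11.2, 6.5, 0.01, 0.0, 0.01, 0], [27.9, -11.2, 6.5, 0.01, 0.0, 0.01, 0], [27.9, -11.2, 6.5, 0.01, 0.0, 0.01, 0], [27.9, -11.3, 6.6, 0.01, 0.0, 0.01, 0]]
```

```bash
python3 -m jog '[[28,-11,6,0,0,0,0],[28,-11,6,0,0,0,0],[28,-11,6,0,0,0,0],[28,-11,6,0,0,0,0],[0,0,0,0,0,0,0],[0,0,0,0,0,0,0]]'>/dev/null; python3 - <<'E'
from h import *
import cv2
tipnow(); rows(*tipat([-125,0,74]),1,0)
im=camera("side")[:,:,::-1]; cv2.imwrite("pics/s3.png",cv2.resize(im[150:290,250:420],None,fx=4.3,fy=4.3,interpolation=cv2.INTER_CUBIC))
print(proj("side",world(CASE,[[-95,-15,70],[-95,15,70],[-125,0,74]])))
E
```

```text
tip case mm [-123.4    2.6   72.7] blade pitch -0.0 force [ 0.5 -1.9 -2.7] t 4.9
[[-1.7, 1.9, -1.2, -0.02, 0.0, 0.05, 0]]
[[337.18148868 207.04558902]
 [324.82369954 207.77145771]
 [332.56176303 213.96169871]]
```

View pics/s3.png

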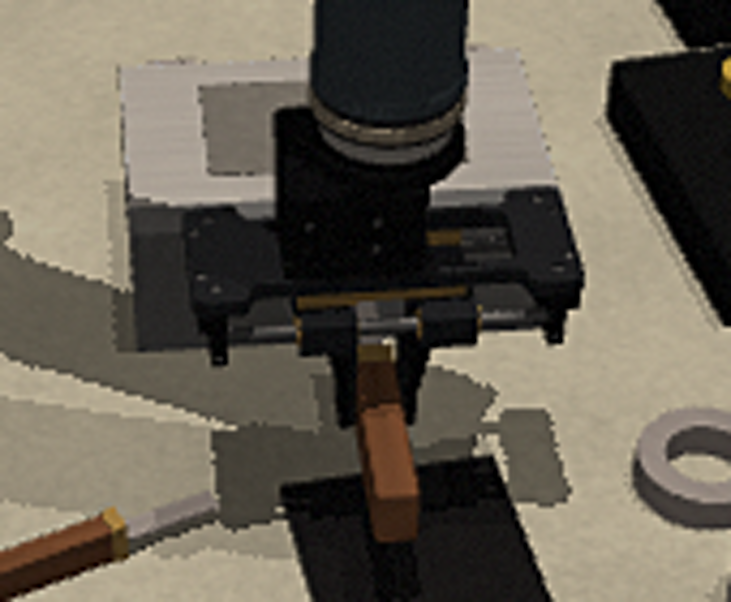

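The gripper hides the slot; the tool is held square in the fingers. I'll correct by 2 mm and go in gently, watching the forces.

```bash
python3 -m jog '[[0,2,-1,0,0,0,0],[0,0,0,0,0,0,0],[12,0,0,0,0,0,0],[12,0,0,0,0,0,0],[12,0,0,0,0,0,0],[0,0,0,0,0,0,0],[0,0,0,0,0,0,0]]'>/dev/null; python3 - <<'E'
from h import *
tipnow(); rows(*tipat([-45,0,74]),4,0)
E
```

```text
tip case mm [-87.3  -0.1  75. ] blade pitch -0.0 force [-0.1 -0.7 -1.1] t 5.65
[[10.6, -0.1, 0.2, -0.0, 0.0, 0.01, 0], [10.6, -0.1, 0.2, -0.0, 0.0, 0.01, 0], [10.6, -0.2, 0.2, -0.0, 0.0, 0.01, 0], [10.6, -0.2, 0.2, -0.0, 0.0, 0.01, 0]]
```

```bash
python3 -m jog '[[10,0,0.5,0,0,0,0],[10,0,0,0,0,0,0],[0,0,0,0,0,0,0]]'>/dev/null; python3 -c "
from h import *
tipnow()"; python3 -m jog '[[9,0,0,0,0,0,0],[9,0,0,0,0,0,0],[0,0,0,0,0,0,0],[0,0,0,0,0,0,0]]'>/dev/null; python3 - <<'E'
from h import *
tipnow()
piv=np.array([-95,0,71.5])
# lever: tip x -44 at level; rotate about pivot, blade underside through the pivot edge
for a in (0,8,16,22):
    p=np.radians(a); L=55; t=[-95+L*np.cos(p),0,71.5+L*np.sin(p)]
    print(a,np.round(t,1))
E
```

```text
tip case mm [-65.8   0.1  74.4] blade pitch 0.1 force [-0.2  0.1 -2.6] t 5.95
tip case mm [-49.8  -0.   74.4] blade pitch -0.0 force [-0.1 -0.1 -1.6] t 6.35
0 [-40.    0.   71.5]
8 [-40.5   0.   79.2]
16 [-42.1   0.   86.7]
22 [-44.    0.   92.1]
```

```bash
python3 -m jog '[[4,0,0,0,0,0,0],[4,0,0,0,0,0,0],[0,0,0,0,0,0,0],[0,0,0,0,0,0,0]]'>/dev/null; python3 -c "
from h import *
tipnow()"; python3 -m jog '[[2,0,0,0,0,0,0],[2,0,0,0,0,0,0],[0,0,0,0,0,0,0]]'>/dev/null; python3 - <<'E'
from h import *
tipnow()
E
```

```text
tip case mm [-42.   -0.1  74.5] blade pitch 0.0 force [ 0.   0.5 -1.7] t 6.75
tip case mm [-37.6  -0.   74.5] blade pitch 0.0 force [-0.2 -1.4 -1.7] t 7.05
```

```bash
cat >> h.py <<'E'
def lever(a,L=55):
    p=np.radians(a); return tipat([-95+L*np.cos(p)-1.5*np.sin(p),0,70+L*np.sin(p)+1.5*np.cos(p)],a)
def path(poses,g=0):
    s=get_state(); q=s["orientation"]; p0=s["position"]; R0=R.from_quat(np.r_[q[1:],q[0]]); 
    for p,r in poses:
        rows(p,r,1,g,p0,R0); p0,R0=p,r
E
python3 - <<'E'
from h import *
path([lever(a) for a in (0,2.5,5,7.5,10,12.5,15,17.5,20)])
E
```

```text
[[-2.4, -0.6, 3.0, -0.0, -0.0, 0.04, 0]]
[[-0.7, 0.0, 2.1, -0.0, 0.31, 0.0, 0]]
[[-0.7, -0.0, 2.1, 0.0, 0.31, -0.0, 0]]
[[-0.7, 0.0, 2.1, 0.0, 0.31, 0.0, 0]]
[[-0.7, -0.0, 2.1, 0.0, 0.31, 0.0, 0]]
[[-0.7, 0.0, 2.1, 0.0, 0.31, -0.0, 0]]
[[-0.7, 0.0, 2.1, 0.0, 0.31, 0.0, 0]]
[[-0.7, -0.0, 2.1, -0.0, 0.31, 0.0, 0]]
[[-0.7, -0.0, 2.1, -0.0, 0.31, 0.0, 0]]
```

```bash
python3 -m jog '[[-2,0,2,0,0,0,0],[-0.7,0,2.1,0,0.31,0,0],[-0.7,0,2.1,0,0.31,0,0],[-0.7,0,2.1,0,0.31,0,0],[-0.7,0,2.1,0,0.31,0,0],[0,0,0,0,0,0,0]]'>/dev/null; python3 -c "
from h import *
tipnow()"; python3 -m jog '[[-0.7,0,2.1,0,0.31,0,0],[-0.7,0,2.1,0,0.31,0,0],[0,0,0,0,0,0,0]]'; python3 - <<'E'
from h import *
tipnow()
path([lever(a) for a in (17,19,20.5)])
E
```

```text
tip case mm [-43.1   0.1  81.1] blade pitch 9.9 force [ 0.1 -1.5 -2.6] t 7.65
clock: 7.95
position: [0.5467, 0.0076, 0.0746]
orientation: [-0.086, 0.743, 0.657, 0.096]
wrist_force: [-0.6, -0.9, -3.2]
grip_width: 0.251
grasp_force: 29.9
tip case mm [-43.7  -0.1  85.6] blade pitch 14.8 force [-0.6 -0.9 -3.2] t 7.95
[[0.8, -0.3, 2.3, -0.01, 0.28, 0.02, 0]]
[[-0.6, 0.0, 1.7, 0.0, 0.25, -0.0, 0]]
[[-0.4, -0.0, 1.2, -0.0, 0.19, 0.0, 0]]
```

```bash
python3 -m jog '[[0,0,2.1,0,0.28,0,0],[-0.6,0,1.8,0,0.25,0,0],[-0.4,0,1.2,0,0.19,0,0],[0,0,0,0,0,0,0],[0,0,0,0,0,0,0]]'>/dev/null; python3 - <<'E'
from h import *
import cv2
tipnow(); print(get_state()["ft_torque"])
im=camera("side")[:,:,::-1]; cv2.imwrite("pics/s4.png",cv2.resize(im[150:290,250:420],None,fx=4.3,fy=4.3,interpolation=cv2.INTER_CUBIC))
E
```

```text
tip case mm [-43.8  -0.2  90.9] blade pitch 20.5 force [ 0.9 -1.8 -3.7] t 8.45
[-1.23495705  0.18958661 -0.00667701]
```

View pics/s4.png

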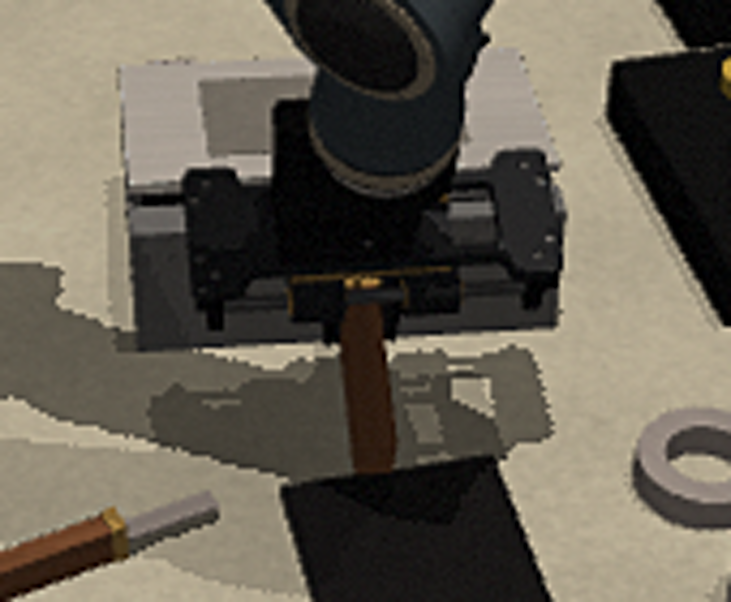

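The lid is clearly raised, with a dark gap along the ledge at (130,198). The tip height puts it at about 0.12 rad. Next I'll swing it up along the arc with the tip.

```bash
cat >> h.py <<'E'
def arc(th,r=114,off=1.5):
    a=max(0,20.5*(1-(th-.12)/.68)); return tipat([70-r*np.cos(th)+off*np.sin(th)*-1,0,78+r*np.sin(th)-off*np.cos(th)],a)
E
python3 - <<'E'
from h import *
path([arc(t) for t in np.arange(.14,1.0,.07)])
E
```

```text
[[1.3, -0.7, -2.2, -0.01, -0.08, 0.04, 0]]
[[4.5, -0.0, -10.7, -0.0, -0.26, 0.0, 0]]
[[4.8, 0.0, -10.6, 0.0, -0.26, -0.0, 0]]
[[5.0, -0.0, -10.4, 0.0, -0.26, -0.0, 0]]
[[5.2, 0.0, -10.3, -0.0, -0.26, -0.0, 0]]
[[5.4, -0.0, -10.1, 0.0, -0.26, 0.0, 0]]
[[5.6, -0.0, -10.0, -0.0, -0.26, -0.0, 0]]
[[5.8, 0.0, -9.8, 0.0, -0.26, -0.0, 0]]
[[6.0, -0.0, -9.6, 0.0, -0.26, -0.0, 0]]
[[6.2, 0.0, -9.4, 0.0, -0.26, -0.0, 0]]
[[6.0, -0.0, -7.1, 0.0, -0.11, 0.0, 0]]
[[6.1, -0.0, -5.2, 0.0, 0.0, 0.0, 0]]
[[6.4, 0.0, -4.8, 0.0, 0.0, 0.0, 0]]
```

```bash
python3 -m jog '[[1,0,-2,0,-0.08,0,0],[4.5,0,-10.7,0,-0.26,0,0],[4.8,0,-10.6,0,-0.26,0,0],[5,0,-10.4,0,-0.26,0,0],[0,0,0,0,0,0,0]]' >/dev/null; python3 -c "
from h import *
tipnow();print(get_state()['ft_torque'])"; python3 -m jog '[[5.2,0,-10.3,0,-0.26,0,0],[5.4,0,-10.1,0,-0.26,0,0],[5.6,0,-10,0,-0.26,0,0],[0,0,0,0,0,0,0]]'>/dev/null; python3 - <<'E'
from h import *
import cv2
tipnow(); print(get_state()["ft_torque"])
im=camera("side")[:,:,::-1]; cv2.imwrite("pics/s5.png",cv2.resize(im[130:290,230:420],None,fx=3.7,fy=3.7,interpolation=cv2.INTER_CUBIC))
path([arc(t) for t in np.arange(.56,1.4,.07)])
E
```

```text
tip case mm [-35.6  -0.5 117.6] blade pitch 13.8 force [ 1.   0.6 -1.8] t 9.0
[-0.41869904  0.03795549 -0.01472825]
tip case mm [-25.4   0.  138.6] blade pitch 7.6 force [ 0.9 -0.3 -1.2] t 9.4
[-2.58282557e-01 -2.53147819e-04 -4.92226519e-03]
[[-1.4, -0.5, -0.1, -0.0, -0.05, 0.05, 0]]
[[5.8, 0.0, -9.8, 0.0, -0.26, -0.0, 0]]
[[6.0, -0.0, -9.6, 0.0, -0.26, -0.0, 0]]
[[6.2, 0.0, -9.4, 0.0, -0.26, -0.0, 0]]
[[6.0, -0.0, -7.1, 0.0, -0.11, 0.0, 0]]
[[6.1, -0.0, -5.2, 0.0, 0.0, 0.0, 0]]
[[6.4, 0.0, -4.8, 0.0, 0.0, 0.0, 0]]
[[6.7, 0.0, -4.3, 0.0, 0.0, 0.0, 0]]
[[7.0, -0.0, -3.8, 0.0, 0.0, 0.0, 0]]
[[7.3, -0.0, -3.3, 0.0, 0.0, 0.0, 0]]
[[7.5, 0.0, -2.8, 0.0, 0.0, 0.0, 0]]
[[7.6, -0.0, -2.3, 0.0, 0.0, 0.0, 0]]
```

View pics/s5.png

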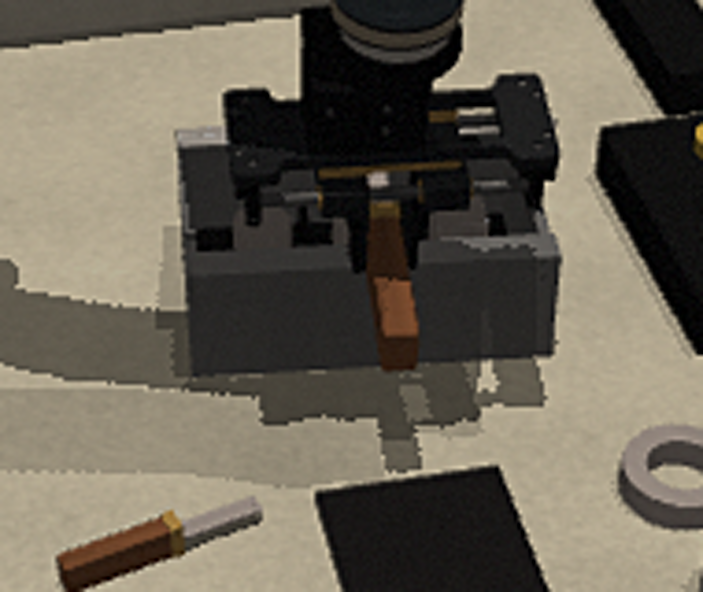

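The lid's edge shows raised at (200,135) and the case is open underneath, so I'll continue the arc.

```bash
python3 -m jog '[[5,0,-9.8,0,-0.26,0,0],[6,0,-9.6,0,-0.26,0,0],[6.2,0,-9.4,0,-0.26,0,0],[6,0,-7.1,0,-0.15,0,0],[6.1,0,-5.2,0,0,0,0],[6.4,0,-4.8,0,0,0,0],[6.7,0,-4.3,0,0,0,0],[7,0,-3.8,0,0,0,0],[7.3,0,-3.3,0,0,0,0],[7.5,0,-2.8,0,0,0,0],[7.6,0,-2.3,0,0,0,0],[0,0,0,0,0,0,0]]' >/dev/null; python3 - <<'E'
from h import *
tipnow(); print(get_state()["ft_torque"])
path([arc(t) for t in np.arange(1.36,1.85,.07)])
E
```

```text
tip case mm [ 42.5   0.2 189. ] blade pitch 0.2 force [ 0.1  0.  -2.5] t 10.65
[-0.06305529  0.02970306  0.03018881]
[[2.2, -0.5, -0.5, 0.01, -0.02, 0.05, 0]]
[[7.8, -0.0, -1.5, 0.0, 0.0, 0.0, 0]]
[[7.9, 0.0, -0.9, 0.0, 0.0, 0.0, 0]]
[[8.0, -0.0, -0.4, 0.0, 0.0, 0.0, 0]]
[[8.0, -0.0, 0.2, 0.0, 0.0, 0.0, 0]]
[[7.9, 0.0, 0.7, 0.0, 0.0, 0.0, 0]]
[[7.9, -0.0, 1.3, 0.0, 0.0, 0.0, 0]]
```

```bash
python3 -m jog '[[4,0,-1,0,0,0,0],[8,0,-1.5,0,0,0,0],[8,0,-1,0,0,0,0],[8,0,0,0,0,0,0],[8,0,0,0,0,0,0]]' >/dev/null; python3 -c "
from h import *
tipnow()"; python3 -m jog '[[8,0,1,0,0,0,0],[8,0,1,0,0,0,0],[0,0,0,0,0,0,0]]' >/dev/null; python3 - <<'E'
from h import *
import cv2
tipnow()
im=camera("top")[:,:,::-1]; cv2.imwrite("pics/t6.png",im)
cv2.imwrite("pics/s6.png",camera("side")[:,:,::-1])
E
```

```text
tip case mm [ 77.2   0.2 192.1] blade pitch 0.1 force [ 0.5 -2.  -1.7] t 11.15
tip case mm [ 94.4   1.2 189.6] blade pitch 0.1 force [ 0.   0.1 -2.6] t 11.45
```

```bash
python3 -m jog '[[-40,0,0,0,0,0,0],[-40,0,0,0,0,0,0],[-40,0,0,0,0,0,0],[-10,0,0,0,0,0,0]]' >/dev/null; python3 - <<'E'
from h import *
tipnow()
rows([.5657,-.1876,.065],Rt(1.4516),7,0)
E
```

```text
tip case mm [-43.6  -0.4 189.9] blade pitch -0.0 force [ 0.2  0.6 -1.6] t 11.95
[[-27.4, 6.3, 20.1, -0.0, 0.0, -0.01, 0], [-27.4, 6.2, 20.1, -0.0, 0.0, -0.01, 0], [-27.4, 6.2, 20.1, -0.0, 0.0, -0.01, 0], [-27.4, 6.2, 20.1, -0.0, 0.0, -0.01, 0], [-27.4, 6.1, 20.1, -0.0, 0.0, -0.01, 0], [-27.4, 6.1, 20.1, -0.0, 0.0, -0.01, 0], [-27.5, 6.1, 20.1, -0.0, 0.0, -0.01, 0]]
```

```bash
python3 -m jog '[[-28,6,20,0,0,0,0],[-28,6,20,0,0,0,0],[-27,6,20,0,0,0,0],[-27,6,20,0,0,0,0],[-27,6,20,0,0,0,0],[-27,6,20,0,0,0,0],[-27,6,20,0,0,0,0],[0,0,0,0,0,0,0],[0,0,0,0,0,0,0]]' >/dev/null; python3 - <<'E'
from h import *
rows([.5657,-.1876,.0385],Rt(1.4516),3,0)
E
```

```text
[[-2.4, 0.1, 8.6, -0.0, -0.01, -0.0, 0], [-2.4, 0.1, 8.6, -0.0, -0.01, -0.0, 0], [-2.4, 0.1, 8.6, -0.0, -0.01, -0.0, 0]]
```

```bash
python3 -m jog '[[-1,0,8,0,0,0,0],[-1,0,8,0,0,0,0],[0,0,6,0,0,0,0],[0,0,2,0,0,0,0],[0,0,0,0,0,0,0]]'; python3 -m jog '[[0,0,1,0,0,0,0],[0,0,0,0,0,0,0]]'
```

```text
clock: 13.35
position: [0.5663, -0.1819, 0.0404]
orientation: [-0.001, 0.748, 0.664, 0.0]
wrist_force: [0.2, -0.7, -1.6]
grip_width: 0.255
grasp_force: 29.9
clock: 13.55
position: [0.5666, -0.1824, 0.0399]
orientation: [-0.0, 0.748, 0.664, 0.001]
wrist_force: [-0.1, -0.1, -1.3]
grip_width: 0.25
grasp_force: 29.9
```

```bash
python3 -m jog '[[0,0,1,0,0,0,0],[0,0,0,0,0,0,60],[0,0,0,0,0,0,60],[0,0,0,0,0,0,60],[0,0,-10,0,0,0,60],[0,0,-40,0,0,0,60],[-20,0,-40,0,0,0,60],[-40,0,-30,0,0,0,60],[-45,0,-20,0,0,0,60],[-45,0,-20,0,0,0,60],[0,0,0,0,0,0,60]]'; python3 - <<'E'
from h import *
import cv2
im=camera("top")[:,:,::-1]; cv2.imwrite("pics/t7.png",im)
s=camera("side")[:,:,::-1]; cv2.imwrite("pics/s7.png",s)
B=[[-12,y,66] for y in(-68,0,68)]
print(proj("top",world(CASE,B)).round(1).tolist(),proj("side",world(CASE,B)).round(1).tolist())
a=cv2.resize(im[110:290,130:290],None,fx=3.3,fy=3.3,interpolation=cv2.INTER_CUBIC); b=cv2.resize(im[110:290,310:490],None,fx=1.44,fy=1.44,interpolation=cv2.INTER_CUBIC)
c=cv2.resize(s[100:340,230:420],None,fx=1.36,fy=1.36)
can=np.zeros((600,800,3),np.uint8); can[:594,:528]=a; can[:b.shape[0],535:535+b.shape[1]]=b; can[265:265+c.shape[0],535:535+c.shape[1]]=c
cv2.imwrite("pics/m7.png",cv2.convertScaleAbs(can,alpha=1.5))
E
```

```text
clock: 14.65
position: [0.5463, -0.3412, 0.2037]
orientation: [0.005, 0.752, 0.659, -0.0]
wrist_force: [-0.1, 0.3, -0.4]
grip_width: 0.6
grasp_force: 0.0
[[223.4, 167.8], [218.1, 203.5], [212.7, 240.0]] [[353.7, 186.8], [327.1, 188.3], [300.2, 189.7]]
```

View pics/m7.png

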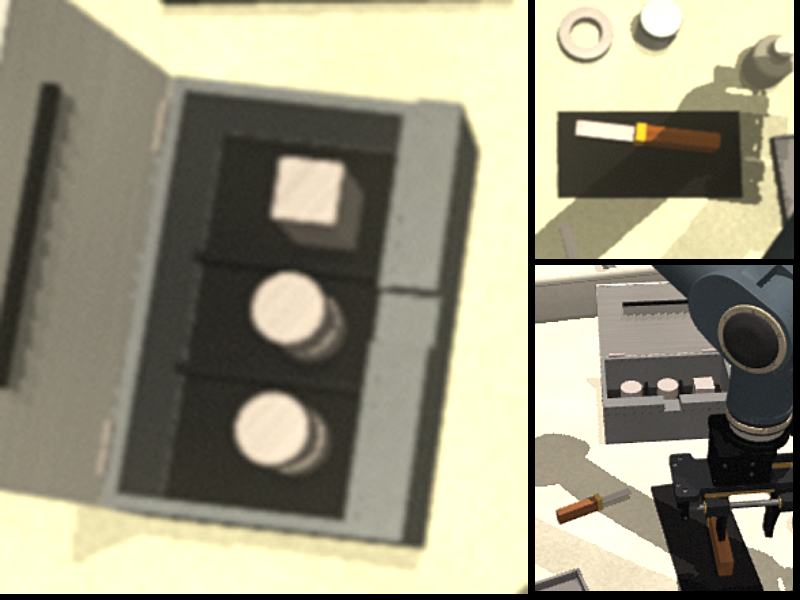

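The composite shows the tool flat on the pad and the lid standing open. The square block is in the far bay (crop (308,190), top-image (223,168)), exactly where bay y = −68 projects. Next is the grasp.

```bash
python3 - <<'E'
from h import *
b=world(CASE,[-12,-68,0])[0]; print(b)
b[2]=.17; rows(b,Rt(CASE[2]),11,60)
E
```

```text
[0.63048767 0.13246217 0.        ]
[[42.9, 2.3, 2.8, 0.0, -0.0, 0.0, 60], [42.9, 2.3, 2.8, 0.0, -0.0, 0.0, 60], [42.9, 2.2, 2.7, 0.0, -0.0, 0.0, 60], [42.9, 2.2, 2.7, 0.0, -0.0, 0.0, 60], [42.9, 2.2, 2.7, 0.0, -0.0, 0.0, 60], [42.9, 2.2, 2.7, 0.0, -0.0, 0.0, 60], [42.9, 2.2, 2.7, 0.0, -0.0, 0.0, 60], [42.9, 2.2, 2.7, 0.0, -0.0, 0.0, 60], [42.9, 2.2, 2.7, 0.0, -0.0, 0.0, 60], [42.9, 2.2, 2.7, 0.0, -0.0, 0.0, 60], [42.9, 2.2, 2.7, 0.0, -0.0, 0.0, 60]]
```

```bash
python3 -m jog '[[43,2,3,0,0,0,60],[43,2,3,0,0,0,60],[43,2,3,0,0,0,60],[43,2,3,0,0,0,60],[43,2,3,0,0,0,60],[43,2,3,0,0,0,60],[43,2,3,0,0,0,60],[43,2,3,0,0,0,60],[43,2,3,0,0,0,60],[35,2,3,0,0,0,60],[35,2,3,0,0,0,60],[0,0,0,0,0,0,60]]' >/dev/null; python3 -m jog '[[0,0,0,0,0,0,60],[0,0,0,0,0,0,60]]'; python3 - <<'E'
from h import *
b=world(CASE,[-12,-68,110])[0]; rows(b,Rt(CASE[2]),2,60)
E
```

```text
clock: 16.15
position: [0.6241, 0.1192, 0.166]
orientation: [-0.001, 0.748, 0.664, -0.0]
wrist_force: [-0.2, 0.0, 0.3]
grip_width: 0.601
grasp_force: 0.0
[[6.9, 2.4, 28.0, -0.0, -0.0, 0.02, 60], [7.0, 2.4, 28.0, -0.0, -0.0, 0.02, 60]]
```

```bash
python3 -m jog '[[7,2.5,27,0,0,0,60],[7,2.5,27,0,0,0,60],[0,0,0,0,0,0,60],[0,0,0,0,0,0,60]]' >/dev/null; python3 - <<'E'
from h import *
b=world(CASE,[-12,-68,52])[0]; rows(b,Rt(CASE[2]),4,60)
E
```

```text
[[0.2, -0.2, 15.1, -0.0, -0.0, 0.01, 60], [0.2, -0.2, 15.1, -0.0, -0.0, 0.01, 60], [0.2, -0.2, 15.1, -0.0, -0.0, 0.01, 60], [0.2, -0.2, 15.1, -0.0, -0.0, 0.01, 60]]
```

```bash
python3 -m jog '[[0,0,15,0,0,0,60],[0,0,15,0,0,0,60],[0,0,15,0,0,0,60],[0,0,14,0,0,0,60],[0,0,0,0,0,0,60],[0,0,0,0,0,0,0],[0,0,0,0,0,0,0],[0,0,0,0,0,0,0],[0,0,0,0,0,0,0],[0,0,0,0,0,0,0]]'; python3 -m jog '[[0,0,-20,0,0,0,0],[0,0,-30,0,0,0,0],[0,0,-40,0,0,0,0],[0,0,-40,0,0,0,0],[0,0,0,0,0,0,0]]'; python3 - <<'E'
from h import *
rows([.5005,-.4165,.17],Rt(CASE[2]),13,0)
E
```

```text
clock: 17.55
position: [0.6321, 0.1331, 0.054]
orientation: [-0.0, 0.748, 0.664, 0.001]
wrist_force: [-0.4, 0.4, 2.6]
grip_width: 0.414
grasp_force: 29.9
clock: 18.05
position: [0.6348, 0.1329, 0.189]
orientation: [0.002, 0.748, 0.663, 0.005]
wrist_force: [1.6, -0.4, -3.6]
grip_width: 0.408
grasp_force: 29.9
[[-43.2, -5.2, 1.2, 0.01, -0.0, 0.0, 0], [-43.2, -5.2, 1.2, 0.01, -0.0, 0.0, 0], [-43.2, -5.2, 1.2, 0.01, -0.0, 0.0, 0], [-43.2, -5.2, 1.2, 0.01, -0.0, 0.0, 0], [-43.2, -5.2, 1.3, 0.01, -0.0, 0.0, 0], [-43.2, -5.1, 1.3, 0.01, -0.0, 0.0, 0], [-43.2, -5.1, 1.3, 0.01, -0.0, 0.0, 0], [-43.2, -5.1, 1.3, 0.01, -0.0, 0.0, 0], [-43.2, -5.1, 1.3, 0.01, -0.0, 0.0, 0], [-43.2, -5.1, 1.4, 0.01, -0.0, 0.0, 0], [-43.2, -5.1, 1.4, 0.01, -0.0, 0.0, 0], [-43.2, -5.0, 1.4, 0.01, -0.0, 0.0, 0], [-43.2, -5.0, 1.4, 0.01, -0.0, 0.0, 0]]
```

```bash
python3 -m jog '[[-43,-5,1,0,0,0,0],[-43,-5,1,0,0,0,0],[-43,-5,1,0,0,0,0],[-43,-5,1,0,0,0,0],[-43,-5,1,0,0,0,0],[-43,-5,1,0,0,0,0],[-43,-5,1,0,0,0,0],[-43,-5,1,0,0,0,0],[-43,-5,1,0,0,0,0],[-43,-5,1,0,0,0,0],[-43,-5,1,0,0,0,0],[-43,-5,1,0,0,0,0]]' >/dev/null; python3 -m jog '[[-43,-5,1,0,0,0,0],[0,0,0,0,0,0,0],[0,0,0,0,0,0,0],[0,0,0,0,0,0,0]]'; python3 - <<'E'
from h import *
rows([.5005,-.4165,.075],Rt(CASE[2]),4,0)
E
```

```text
clock: 19.65
position: [0.5005, -0.4125, 0.1681]
orientation: [-0.002, 0.748, 0.664, 0.001]
wrist_force: [0.5, -0.1, -2.7]
grip_width: 0.41
grasp_force: 29.9
[[-1.1, 0.2, 23.3, -0.0, -0.01, 0.01, 0], [-1.1, 0.1, 23.3, -0.0, -0.01, 0.01, 0], [-1.0, 0.1, 23.3, -0.0, -0.01, 0.01, 0], [-1.0, 0.1, 23.3, -0.0, -0.01, 0.01, 0]]
```

```bash
python3 -m jog '[[-1,0,24,0,0,0,0],[-1,0,24,0,0,0,0],[-1,0,24,0,0,0,0],[-1,0,24,0,0,0,0],[0,0,10,0,0,0,0],[0,0,6,0,0,0,0],[0,0,0,0,0,0,0],[0,0,0,0,0,0,0]]'; python3 -m jog '[[0,0,2,0,0,0,0],[0,0,0,0,0,0,0]]'
```

```text
clock: 20.45
position: [0.5006, -0.4184, 0.0585]
orientation: [0.0, 0.748, 0.664, 0.001]
wrist_force: [-0.6, 0.2, -1.3]
grip_width: 0.41
grasp_force: 29.9
clock: 20.65
position: [0.5001, -0.4183, 0.0561]
orientation: [-0.0, 0.748, 0.664, 0.001]
wrist_force: [-0.4, 0.5, -2.2]
grip_width: 0.413
grasp_force: 29.9
```

```bash
python3 -m jog '[[0,0,2,0,0,0,0],[0,0,1,0,0,0,0],[0,0,0,0,0,0,0],[0,0,0,0,0,0,0]]'; python3 -m jog '[[0,0,1,0,0,0,0],[0,0,1,0,0,0,0],[0,0,0,0,0,0,0]]'
```

```text
clock: 21.05
position: [0.4998, -0.4181, 0.0524]
orientation: [-0.001, 0.748, 0.664, 0.001]
wrist_force: [0.6, 0.1, -1.6]
grip_width: 0.41
grasp_force: 29.9
clock: 21.35
position: [0.4999, -0.4183, 0.052]
orientation: [-0.0, 0.748, 0.664, 0.001]
wrist_force: [-2.2, 2.7, 7.8]
grip_width: 0.41
grasp_force: 30.0
```

Contact shows as an upward force of 7.8 N, so I'll release, rise and check.

```bash
python3 -m jog '[[0,0,-1,0,0,0,0],[0,0,0,0,0,0,60],[0,0,0,0,0,0,70],[0,0,0,0,0,0,70],[0,0,-10,0,0,0,70],[0,0,-30,0,0,0,70],[0,0,-40,0,0,0,70],[0,0,-40,0,0,0,70],[0,0,-40,0,0,0,70],[-40,0,0,0,0,0,70],[-40,0,0,0,0,0,70],[-40,0,0,0,0,0,70]]'; python3 -m jog '[[-40,0,0,0,0,0,70],[-40,0,0,0,0,0,70],[0,0,0,0,0,0,70],[0,0,0,0,0,0,70]]'; python3 - <<'E'
from h import *
import cv2
t=camera("top")[:,:,::-1]; old=cv2.imread("pics/t7.png")
cv2.imwrite("pics/t8.png",t); cv2.imwrite("pics/s8.png",camera("side")[:,:,::-1])
# everything but the block unchanged (case, pad, bystanders) vs t7?
def diff(n,x0,y0,x1,y1,ref): print(n,np.abs(t[y0:y1,x0:x1].astype(int)-ref[y0:y1,x0:x1]).mean().round(1))
diff("masters",195,185,240,260,old); diff("tool/pad",326,188,420,246,old); diff("bay",205,150,245,185,old)
o0=cv2.imread("pics/top0.png"); diff("ring/piston/oil",325,105,495,170,o0)
# bright top face of the block in the tray
m=(t[195:280,470:560].astype(int).min(2)>130).astype(np.uint8); k,l,st,ce=cv2.connectedComponentsWithStats(m); print([(s.tolist(),(c+[470,195]).round(1).tolist()) for s,c in zip(st[1:],ce[1:]) if s[4]>40])
top=world([.5,-.418,CASE[2]],[[0,0,64],[18,18,64],[18,-18,64],[-18,-18,64],[-18,18,64]]); print("expected",proj("top",top).round(1).tolist())
E
```

```text
clock: 22.55
position: [0.4859, -0.5386, 0.2129]
orientation: [0.0, 0.748, 0.664, 0.001]
wrist_force: [-0.0, -0.3, -0.1]
grip_width: 0.695
grasp_force: 0.0
clock: 22.95
position: [0.4748, -0.618, 0.2113]
orientation: [-0.001, 0.749, 0.663, 0.0]
wrist_force: [0.1, 0.5, 0.6]
grip_width: 0.701
grasp_force: 0.0
masters 10.0
tool/pad 6.3
bay 41.5
ring/piston/oil 27.1
[]
expected [[524.8, 233.3], [514.4, 242.0], [515.4, 222.5], [535.2, 224.7], [534.3, 244.1]]
```

```bash
python3 - <<'E'
from h import *
import cv2
t=cv2.imread("pics/t8.png"); o=cv2.imread("pics/top0.png"); t7=cv2.imread("pics/t7.png"); s=cv2.imread("pics/s8.png"); s0=cv2.imread("pics/side0.png"); s7=cv2.imread("pics/s7.png")
def tm(n,ref,im,x0,y0,x1,y1,m=15):
    r=cv2.matchTemplate(im[y0-m:y1+m,x0-m:x1+m],ref[y0:y1,x0:x1],cv2.TM_CCOEFF_NORMED); _,v,_,p=cv2.minMaxLoc(r); print(n,"shift",p[0]-m,p[1]-m,"score",round(v,2))
tm("ring",o,t,324,112,368,156);tm("piston",o,t,380,105,414,146);tm("oil",o,t,450,130,495,172)
tm("ring s",o*0+s0,s,395,243,433,273);tm("piston s",s0,s,417,263,452,302);tm("oil s",s0,s,415,315,455,360)
tm("tool t7",t7,t,338,192,445,215);tm("masters t7",t7,t,195,185,240,260); tm("lid",t7,t,130,115,180,260)
g=t[215:255,505:548].astype(int).mean(2); print(g[::3,::3].round(0).astype(int))
g=s[330:420,330:410].astype(int).mean(2); print(g[::5,::5].round(0).astype(int))
top=world([.5,-.418,CASE[2]],[[0,0,64],[18,18,64],[18,-18,64],[-18,-18,64],[-18,18,64],[-18,18,4],[-18,-18,4]]); print("expected side",proj("side",top).round(1).tolist())
E
```

```text
ring shift 0 0 score 1.0
piston shift 0 0 score 1.0
oil shift 0 0 score 1.0
ring s shift 0 -12 score 0.23
piston s shift 9 2 score 0.13
oil s shift 12 -2 score 0.39
tool t7 shift 0 0 score 0.96
masters t7 shift 0 0 score 1.0
lid shift 0 0 score 1.0
[[ 88  85  86  85  86  86  85  84  84  84  84  57  29  78  74]
 [ 88  87  89  87  84  87  85  84  84  84  86  79  31  47  76]
 [ 88  86  88  87  84  84  85  84  85  83  59  45  32  39  74]
 [ 88  87  81  59 120 124 118  98  85  72  49  45  35  35  70]
 [ 46  47  39  43 130 132 127 127 131 126  83  44  36  31  64]
 [ 40  45  43  49 134 131 127 120  85  64  53  43  40  29  51]
 [ 42  42  42  51 124  89  65  65  64  65  50  42  43  29  46]
 [ 41  42  41  44  62  65  66  63  65  63  50  43  43  29  40]
 [ 41  39  41  44  65  66  66  66  64  64  49  41  43  30  36]
 [ 40  39  40  41  59  60  62  62  62  66  48  45  44  35  30]
 [ 40  39  41  39  41  38  39  39  41  44  43  44  43  39  28]
 [ 34  32  33  36  34  41  43  43  44  44  43  44  43  39  27]
 [ 42  41  40  37  37  42  44  42  44  44  43  44  42  39  27]
 [ 46  44  44  44  43  44  43  4
[... 665 characters left out ...]
102  12   3   7   3  69  35  32  35]
 [ 64  63  63  63  59  61  90  81  18  12   8   4  75  64  35  33]
 [ 63  63  64  64  61  62  94  41  10  17  11  18   0  74 122  11]
 [ 33  33  37  33  46  63  70   0   7  15  15   6  17   4  27  74]
 [ 34  65  33  34  36  32  33   5   8  17  14  17   7  13  10  85]
 [ 20  34  34  32  34  33  33   6   4  19  19  16  16   6  15  15]
 [ 40  42  33  36  34  35  34  41   7  15  20  16  18  16   8  10]
 [ 34  43  32  37  34  35  34  37   9  10  20  13  12  20   8  15]
 [ 24  42  43  36  33  34  33  36   9   6  11   7   0  11   6   6]]
expected side [[367.1, 378.1], [355.5, 370.4], [375.3, 368.7], [379.0, 386.0], [358.6, 387.8], [356.8, 406.3], [376.3, 404.5]]
```

```bash
python3 -c "
from plant import *
print(job_done())"
```

```text
the job is handed in; nothing more can be done
None
```

I levered the lid up with the blade and swung it past upright, stood the square block in the smaller tray, left both masters in place, laid the tool back flat on the pad, and handed the job in at about 23 s; the final image checks showed everything in place, but no verdict was returned.

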